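Take the bayonet locking sleeve off a pump spindle

ROBOT

A 7-joint arm with a two-finger parallel gripper is mounted at the origin on the work surface. World frame = base frame: x ahead of the robot, y to its left, z up, the work surface at z = 0. Lengths are in m, angles in rad, forces in N, time in s.
With the tool pointing down it reaches from about 0.4 to 0.75 m from the base axis. Payload 19.5 kg.
Tool frame: the origin (TCP) lies at the very end of the fingers, on their centre line; the grasp point (between the pads) lies 19 mm behind it; z points along the fingers, y is the line along which they close (so a half turn about z gives the same grasp; the last joint's range is limited). The gripper opens to 85 mm and grips with 20 to 120 N. Pads are 22 mm wide; open, the fingers measure 114 mm over their backs; the gripper's body (76 mm by 85 mm) begins 54 mm behind the grasp point. The pads swing forward as they close: fully open they stand 13 mm farther back than shut.
Start: joints at [-1.238, 0.707, -0.028, 1.485, 0.022, 0.951, -0.075], TCP at [0.21, 0.535, 0.231] pointing down, gripper open.
Joint ranges: [-2.71, 2.71], [-0.32, 2.16], [-1.57, 1.52], [0, 2.45], [-1.46, 4.6], [0, 2.02], [-2.83, 2.83]. Speed limits (rad/s): [1.89, 1.89, 2.57, 2.57, 3.01, 3.01, 3.01].

INTERFACE

Orientations are given as a 3x3 rotation matrix whose columns are the frame's x, y, z axes.
In Python, from station import r gives the robot as it stands.
- The arm moves only by the tool step_arm, never from a script. Its argument "motion" is text: rows parted by semicolons, each of 7 numbers parted by spaces: the shift along the tool's x, y, z in mm, then the turn, a rotation vector about the tool's x, y, z in rad, then the opening, from 0 (shut) to 1 (fully open). A call has 1 to 10 rows; each row shifts and turns the commanded pose from where the row before left it, along the tool's axes as they then stand; what a row does not reach is not made up. A row lasts 1/10 s, in which the tool goes at most 50 mm and 8.59 degrees, less where a joint would pass 70% of its speed; a pose out of reach is approached as far as the arm can. A call with a gripper value outside its range is refused whole. The fingers move at their own pace and stop on an object; the grip force is fixed at half the most. Time passes only in rows, so rows that do not move let the fingers close. It gives the time, the measured TCP pose, the force, the opening and the grip force at its end, in the units of the state.
- r.state(): the state, without advancing time (a new reading comes with each control period).
- r.camera(name): name is "scene" or "top"; returns (picture, depth): 420x560x3 uint8, red, green, blue; 420x560 float32, m along the optical axis (not along the pixel's ray), 0 where there is no reading.
- r.get_calibration(name): a dict with "mtx" (3x3 intrinsics, pixels), "k1" (the pictures are not rectified: a ray, as slopes to the right and down, at radius r is drawn at 1 + k1 r^2 times it, then the intrinsics apply), "world_to_cam" (4x4, takes a point from world to camera coordinates). Camera axes: x right, y up, looking along -z (the intrinsics and any distortion apply to the point x, -y, -z); pixel columns grow to the right and rows downward; lengths in m; the calibration is good to about 2 mm. A picture is of the moment at which its call begins. get_calibration takes no time and is no camera call.
- r.hand_in(): hands the job in; it is judged then, once.
Trained networks look in the newest picture that a camera, given by its name, has taken for a name from the list of things; names that differ only in an ending like _2 or _b are one class to them, and where a whole thing is asked for, a point or a joint stands for the part that bears it (a point fixed in the world has none). Each returns a list of dicts, best first, with "confidence" (0 to 1); they miss things now and then, are a little off and sometimes report something else, mostly with a low value. They report only what shows in the picture. A call takes as long as a camera call. They do not tell look-alikes from the thing itself.
- r.regions_of(camera, label): "region" (420x560 bool, what is visible of it) and "bbox" ([left, top, right, bottom] in pixels, round what is visible of it).
- r.landmark_of(camera, label): "at" ([row, column] in pixels: a listed point, or the origin of a listed thing).
The state is a dict: "time_s": time; "q": joint angles; "dq": joint speeds; "effort": joint torques, N m; "position": TCP position; "tool_rot": TCP orientation; "contact_force": force on the tool from outside, world axes, zero at the start; "moment": the same for the moment, N m; "opening": finger opening in m; "finger_force": force on a finger pad.
Only numpy, scipy, OpenCV 4.12 (cv2) and the standard library are available. Lean on these libraries where they do the work, as an engineer would, in place of code of your own. Each camera call takes 0.05 s, during which the arm holds its last target. There are 200 camera calls.

TASK

Take the blue locking sleeve off the pump's upright spindle and stand it upright inside the white tray. It is held by a hidden bayonet: lift it lightly, turn it anticlockwise (seen from above) by feel until the pull eases, then draw it straight up off the open top; never load the spindle with more than 15 N in lifting, turning or sliding the sleeve, set the sleeve down without dropping it, and leave the two vials and the beaker standing where they are.

Things in the scene. Friction and masses are not known exactly. Their poses are not given: they have to be found in the camera images.
- sleeve: Loose blue knurled sleeve, an upright cylinder 54 mm across, 40 mm tall, about 0.16 kg (0.12 to 0.23), seated on the roller head, around the spindle. Origin: centre of its underside; z up. Hollow: 6 mm roof with a round 17 mm hole for the spindle, a chamber, and an 8 mm floor with a 17 mm opening that has two opposite slots 9.5 mm wide.
- sleeve_grip (a point): Point on the sleeve's axis 28 mm above its underside, a good height to grip it across its diameter from above. To unlock, the sleeve must turn anticlockwise seen from above by 0.35 to 1.55 rad from its start: how far is not known and no yaw shows it. The slots leave about 0.1 rad of play either way. Turning on with the pin in the slots jams it and loads the spindle hard.
- cross_pin (a point): Point on the spindle axis at the height of the spindle's cross pin at rest, 83.5 mm above the bench. The pin (5 mm square, 38 mm long) is hidden in the sleeve's chamber, 3 mm above its floor; it only passes out through the slots. Lifted 3 mm, the sleeve's floor meets it. In line with the slots, the floor clears it after 16 mm of lift; 60 mm takes the sleeve off.
- pump: Pump drive, fixed: white housing 160 x 130 x 50 mm, grey roller head (92 mm across, 20 mm tall, does not turn) on top. Origin: on the bench under the spindle axis; z up. The steel spindle, 12 mm thick, is fixed below, open above. It does not turn, but is sprung along its axis: pulled up by its pin it yields 1 mm per 2 N, at most 10 mm, and springs back when let go.
- spindle_seat (a point): Point on the spindle axis on top of the roller head, 70 mm above the bench: where the centre of the sleeve's underside rests at the start.
- spindle_top (a point): Top end of the spindle, 130 mm above the bench, on its axis.
- tray: White open tray fixed to the bench, 180 x 160 mm outside (180 along its x), 22 mm tall, walls and floor 5 mm thick. Origin: centre of its underside, on the bench; its inner floor is 5 mm above the bench.
- vial_a: Pale sample vial with a white cap, standing on the bench, 28 mm in diameter, 100 mm tall; origin: centre of its underside. Leave alone.
- vial_b: A second vial like it. Leave alone.
- beaker: Small white open beaker, 52 mm in diameter, 60 mm tall, standing on the bench; origin: centre of its underside. Leave alone.
Things that resemble listed ones, but are neither listed nor needed, are in the scene too. Of the things shaped like the pump, the white one is meant. There is more than one size of the tray; the job needs the larger.

How it is judged:
On the way:
1. the sleeve has been turned free and slid up the spindle, past the pin: more than 25 mm above its seat, while still around the spindle (axis within 10 mm) (z of sleeve in the frame of spindle_seat between 0.025 and 0.058 m and horizontal distance between sleeve and spindle_seat below 0.01 m), for 0.02 s.
At the end, for the whole second after the job is handed in: The sleeve stands upright (within 0.1 rad, roof up) on the tray's inner floor (underside within 4 mm of it), wholly between the tray's walls, at rest and released (x of sleeve in the frame of tray between -0.061 and 0.061 m and y of sleeve in the frame of tray between -0.051 and 0.051 m and z of sleeve in the frame of tray between 0.001 and 0.009 m and angle between sleeve's own z axis and vertical below 0.1 rad and linear speed of sleeve below 0.02 m/s); the robot touches nothing.
It fails at once if the sleeve, lifted off its seat (by more than 1.5 mm), loads the spindle or its pin with more than 15 N (z of sleeve in the frame of spindle_seat above 0.0015 m and contact force between sleeve and pump above 15 N).
It fails at once if the sleeve is dropped: falls free of the fingers faster than 0.45 m/s (about 10 mm of fall) (contact force between the fingers and sleeve below 0.05 N and linear speed of sleeve above 0.45 m/s).
It fails at once if the first vial is moved more than 30 mm or tipped (distance of vial_a from where it was at the start of the episode above 0.03 m or angle between vial_a's own z axis and vertical above 0.3 rad).
It fails at once if the second vial is moved more than 30 mm or tipped (distance of vial_b from where it was at the start of the episode above 0.03 m or angle between vial_b's own z axis and vertical above 0.3 rad).
It fails at once if the beaker is moved more than 30 mm or tipped (distance of beaker from where it was at the start of the episode above 0.03 m or angle between beaker's own z axis and vertical above 0.3 rad).
It also fails if it takes over 72 s, if anything falls off the work surface, if the arm or the gripper's body presses on something with over 40 N, if the wrist force passes 120 N, or if a joint passes its speed limit or range.

## Working session

There is one attempt and no reset: what is moved stays moved. The work goes in short steps, Python scripts to look and compute and a tool call to move; the robot and the scene stay as the last step left them, time stands still between calls to the robot, and variables do not carry over. Pictures are saved under pics/ and viewed, at most 10 in all, crops included, and the job is handed in when it is done.

Besides the shell and the picture viewer there is one more tool, called after ">>>" by a JSON object that holds its "op" and its "data", one argument or row to a line. step_arm: Moves the arm, as the interface text tells. Its arguments: {"type":"object","properties":{"motion":{"type":"string"}},"required":["motion"]}

```bash
mkdir -p pics; ls; python3 - <<'E'
from station import r
import cv2, numpy as np
for c in ("scene","top"):
    p,d=r.camera(c); cv2.imwrite(f"pics/{c}0.png",p[:,:,::-1]); np.save(f"pics/{c}0.npy",d)
    for l in ("sleeve","tray","pump","vial_a","beaker","spindle_top"):
        print(c,l,[(round(x["confidence"],2),np.round(x["at"]).tolist()) for x in r.landmark_of(c,l)])
s=r.state(); print(s["time_s"],s["position"],s["tool_rot"],s["contact_force"],s["moment"],s["opening"])
E
```

```text
pics
scene sleeve [(0.88, [131.0, 301.0])]
scene tray [(0.89, [292.0, 217.0]), (0.67, [373.0, 161.0])]
scene pump [(0.68, [103.0, 358.0]), (0.56, [149.0, 301.0])]
scene vial_a [(0.67, [214.0, 270.0]), (0.63, [196.0, 240.0]), (0.35, [132.0, 301.0])]
scene beaker [(0.93, [248.0, 314.0])]
scene spindle_top [(0.9, [69.0, 365.0])]
top sleeve [(0.9, [248.0, 196.0]), (0.43, [178.0, 286.0])]
top tray [(0.83, [213.0, 364.0]), (0.58, [202.0, 438.0])]
top pump [(0.86, [251.0, 206.0]), (0.73, [238.0, 120.0])]
top vial_a [(0.68, [257.0, 281.0]), (0.67, [225.0, 280.0])]
top beaker [(0.81, [183.0, 284.0])]
top spindle_top [(0.94, [236.0, 107.0]), (0.59, [246.0, 196.0])]
0.7 [0.21046677 0.53505619 0.23126274] [[-9.30585263e-01  3.66075218e-01 -5.52776109e-05]
 [ 3.66075222e-01  9.30585256e-01 -1.15462366e-04]
 [ 9.17261891e-06 -1.27683340e-04 -9.99999992e-01]] [-0.92286972 -0.37776234  0.46073186] [-0.00611751 -0.00953153  0.06059903] 0.08516958616521465
```

View pics/scene0.png

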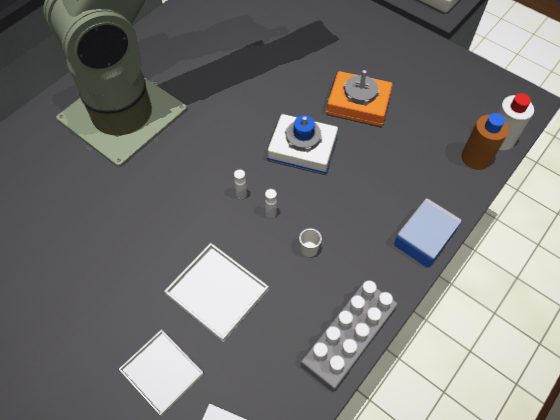

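View pics/top0.png

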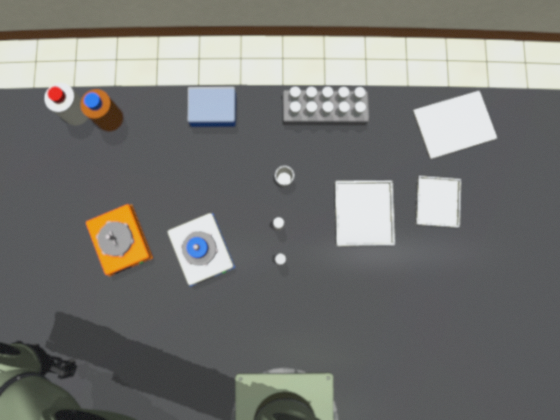

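Scene view: the blue sleeve is on the white pump at row 128, col 304, and the orange decoy pump is at (100, 360).
- **Blue look-alikes:** bottle cap (122, 496) and blue box (230, 428). The sleeve is the knurled one on the white pump, top view (247, 196).
- **Trays:** the larger is at top (213, 364). The smaller is at (202, 438), and a flat sheet lies at (124, 455).
- **Leave alone:** vials at top (223, 278) and (259, 280), beaker at (177, 285).

```bash
cat > h.py <<'E'
import numpy as np, cv2
from station import r
def rays(c,shape=(420,560)):
    k=r.get_calibration(c); K=np.array(k["mtx"]); 
    v,u=np.mgrid[:shape[0],:shape[1]]
    xd=(u-K[0,2])/K[0,0]; yd=(v-K[1,2])/K[1,1]; x,y=xd.copy(),yd.copy()
    for _ in range(15):
        f=1+k["k1"]*(x*x+y*y); x,y=xd/f,yd/f
    return x,y,np.linalg.inv(np.array(k["world_to_cam"]))
def cloud(c,d):
    x,y,T=rays(c); P=np.stack([x*d,-y*d,-d],-1)
    W=P@T[:3,:3].T+T[:3,3]; W[d<=0]=np.nan; return W
def plane(c,row,col,z):
    x,y,T=rays(c); i,j=int(round(row)),int(round(col))
    v=T[:3,:3]@[x[i,j],-y[i,j],-1]; o=T[:3,3]; return o+v*(z-o[2])/v[2]
E
python3 - <<'E'
from h import *
for c in ("top","scene"):
    p=cv2.imread(f"pics/{c}0.png"); d=np.load(f"pics/{c}0.npy"); W=cloud(c,d)
    h=cv2.cvtColor(p,cv2.COLOR_BGR2HSV)
    blue=(h[...,0]>100)&(h[...,0]<130)&(h[...,1]>150)
    box=np.zeros_like(blue); 
    if c=="top": box[230:265,180:215]=1
    else: box[108:150,285:325]=1
    m=blue&box; P=W[m]; P=P[~np.isnan(P[:,0])]
    T=P[np.abs(P[:,2]-0.11)<0.006]
    print(c,"cam",rays(c)[2][:3,3].round(3),len(P),"ztop",np.round(np.percentile(P[:,2],[5,50,95]),4),len(T),"mean",T.mean(0).round(4),"minrect",cv2.minEnclosingCircle(T[:,:2].astype(np.float32)))
    objs={"top":dict(va=(223,278),vb=(259,280),bk=(177,285),tray=(213,364),tray2=(202,438)),"scene":dict(va=(175,240),vb=(194,271),bk=(237,310),tray=(290,217))}[c]
    for n,(a,b) in objs.items(): print(n,np.nanmedian(W[a-1:a+2,b-1:b+2].reshape(-1,3),0).round(3))
    reg=W[...,2]; 
    # tray larger: bright pixels region
    a,b=(213,364) if c=="top" else (290,217)
    g=cv2.cvtColor(p,cv2.COLOR_BGR2GRAY); n,l=cv2.connectedComponents((g>130).astype(np.uint8)); Q=W[l==l[a,b]]; Q=Q[~np.isnan(Q[:,0])]
    print("tray",len(Q),cv2.minAreaRect(Q[:,:2].astype(np.float32)))
    a0=(249,213) if c=="top" else (150,285)
    Q=W[l==l[a0]];Q=Q[np.abs(Q[:,2]-.05)<.01]; print("pump",cv2.minAreaRect(Q[:,:2].astype(np.float32)))
p=cv2.imread("pics/top0.png")[205:290,155:245]; q=cv2.imread("pics/scene0.png")[90:175,260:350]
cv2.imwrite("pics/crop.png",cv2.resize(np.hstack([p,q]),None,fx=4.4,fy=4.4,interpolation=cv2.INTER_CUBIC))
E
```

```text
top cam [0.378 0.024 1.491] 248 ztop [0.1052 0.1099 0.1143] 240 mean [0.4663 0.2228 0.11  ] minrect ((0.46630778908729553, 0.2244900017976761), 0.025446275249123573)
va [0.53  0.014 0.1  ]
vb [0.436 0.01  0.101]
bk [ 0.67  -0.006  0.003]
tray [ 0.567 -0.228  0.005]
tray2 [ 0.598 -0.44   0.006]
tray 3879 ((0.5700820088386536, -0.22991657257080078), (0.18836960196495056, 0.17002426087856293), 0.8257588744163513)
pump ((0.4663946032524109, 0.2253662645816803), (0.16201147437095642, 0.12926629185676575), 22.598609924316406)
scene cam [ 0.977 -0.505  1.194] 381 ztop [0.078  0.1072 0.1127] 230 mean [0.4727 0.22   0.1094] minrect ((0.4703030586242676, 0.2219935655593872), 0.02908126451075077)
va [0.445 0.006 0.098]
vb [0.537 0.012 0.098]
bk [0.658 0.013 0.028]
tray [ 0.57  -0.225  0.004]
tray 5103 ((0.5653847455978394, -0.224236398935318), (0.19241157174110413, 0.16947877407073975), 1.1332036256790161)
pump ((0.4704605042934418, 0.22150395810604095), (0.16033898293972015, 0.13511797785758972), 22.567384719848633)
```

View pics/crop.png

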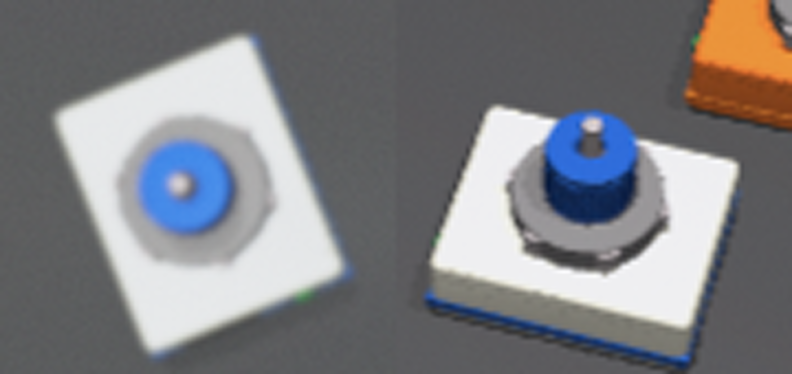

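The crop confirms the choice: blue sleeve with the spindle tip showing, on the white pump. Its axis is about (0.468, 0.223) and the larger tray's centre is about (0.568, -0.227). Next I move above the pump.

>>> {"op": "step_arm", "data": {
  "motion": "-35.4 -19.6 0 0 0 0 1;-35.4 -19.6 0 0 0 0 1;-35.4 -19.6 0 0 0 0 1;-35.4 -19.6 0 0 0 0 1;-35.4 -19.6 0 0 0 0 1;-35.4 -19.6 0 0 0 0 1;-35.4 -19.6 0 0 0 0 1;-35.4 -19.6 0 0 0 0 1;-35.4 -19.6 0 0 0 0 1;-35.4 -19.6 0 0 0 0 1"
}}

```text
time_s: 1.7
position: [0.4691, 0.2217, 0.2314]
tool_rot: [[-0.931, 0.366, 0.0], [0.366, 0.931, 0.0], [-0.0, 0.0, -1.0]]
contact_force: [0.9, 0.2, -0.6]
opening: 0.0857
finger_force: 0.0
```

```bash
cat > s.py <<'E'
from h import *
s=r.state(); R=np.array(s["tool_rot"]); p=np.array(s["position"])
print(s["time_s"],"q",np.round(s["q"],3),"p",p.round(4),"yawY",np.arctan2(R[1,1],R[0,1]).round(3),"z",R[:,2].round(4))
print("f",np.round(s["contact_force"],2),"m",np.round(s["moment"],3),"open",round(s["opening"],4),"ff",np.round(s["finger_force"],1))
for n,t in dict(pump=(.468,.223,.079),tray=(.568,-.227,.016)).items(): print(n,"tool mm",(R.T@(np.array(t)-p)*1000).round(1))
E
python3 s.py
```

```text
1.7 q [-0.449  0.622 -0.097  1.687  0.076  0.835  0.617] p [0.4691 0.2217 0.2314] yawY 1.196 z [ 2.e-04  0.e+00 -1.e+00]
f [ 0.86  0.21 -0.62] m [ 0.098 -0.067 -0.008] open 0.0857 ff 0.0
pump tool mm [  1.5   0.8 152.4]
tray tool mm [-256.3 -381.3  215.4]
```

>>> {"op": "step_arm", "data": {
  "motion": "0 0 10 0 0 0.1 1;0 0 20 0 0 0.1 1;0 0 20 0 0 0.1 1;0 0 20 0 0 0.1 1;0 0 20 0 0 0 1;0 0 20 0 0 0 1;0 0 20 0 0 0 1;0 0 15 0 0 0 1;0 0 8 0 0 0 1;0 0 0 0 0 0 1"
}}

```text
time_s: 2.7
position: [0.4679, 0.2229, 0.0777]
tool_rot: [[-0.715, 0.7, -0.001], [0.7, 0.715, -0.001], [0.0, -0.001, -1.0]]
contact_force: [0.6, -0.3, 0.6]
opening: 0.0854
finger_force: 0.0
```

```bash
python3 s.py; python3 - <<'E'
from h import *
p,d=r.camera("scene"); cv2.imwrite("pics/scene1.png",cv2.resize(p[50:210,200:420,::-1],None,fx=3.5,fy=3.5,interpolation=cv2.INTER_CUBIC))
E
```

```text
2.7 q [-0.514  0.867  0.014  1.846 -0.026  0.43   0.315] p [0.4679 0.2229 0.0777] yawY 0.796 z [-1.e-03 -6.e-04 -1.e+00]
f [ 0.57 -0.28  0.65] m [ 0.03  -0.008 -0.007] open 0.0854 ff 0.0
pump tool mm [-0.   0.1 -1.3]
tray tool mm [-386.3 -251.4   61.9]
```

View pics/scene1.png

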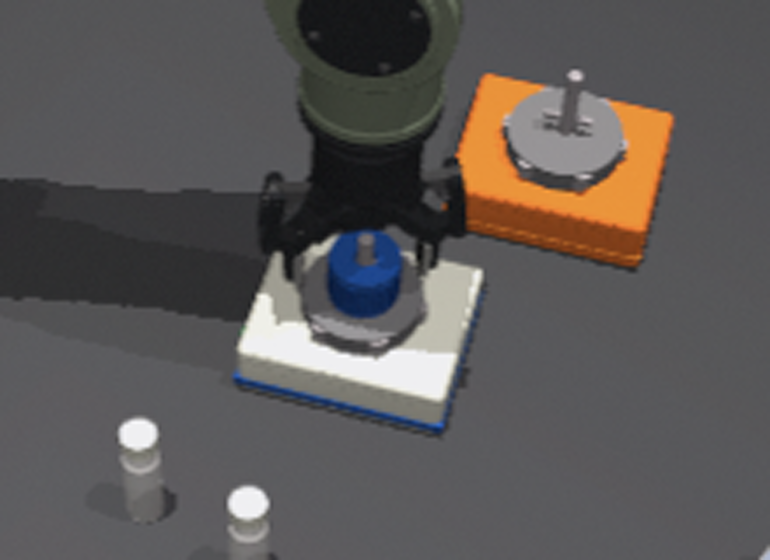

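The fingers straddle the sleeve (crop row 275, col 365), one on each side. Closing now.

>>> {"op": "step_arm", "data": {
  "motion": "0 0 0 0 0 0 0.6;0 0 0 0 0 0 0.5;0 0 0 0 0 0 0.4;0 0 0 0 0 0 0.4;0 0 0 0 0 0 0.4;0 0 0 0 0 0 0.4;0 0 0 0 0 0 0.4;0 0 0 0 0 0 0.4"
}}

```text
time_s: 3.55
position: [0.4688, 0.2235, 0.0795]
tool_rot: [[-0.715, 0.699, 0.002], [0.699, 0.715, 0.001], [-0.001, 0.002, -1.0]]
contact_force: [-2.4, 1.1, 16.3]
opening: 0.0527
finger_force: 60.1
```

```bash
python3 s.py
```

```text
3.55 q [-0.514  0.863  0.014  1.845 -0.026  0.431  0.315] p [0.4688 0.2235 0.0795] yawY 0.796 z [ 0.0019  0.001  -1.    ]
f [-2.41  1.1  16.31] m [0.085 0.258 0.163] open 0.0527 ff 60.1
pump tool mm [ 0.2 -0.9  0.5]
tray tool mm [-385.9 -252.7   63.2]
```

>>> {"op": "step_arm", "data": {
  "motion": "0 0 -1 0 0 0 0.4;0 0 -0.8 0 0 0 0.4;0 0 0 0 0 0 0.4"
}}

```text
time_s: 3.85
position: [0.4686, 0.2234, 0.0803]
tool_rot: [[-0.715, 0.7, 0.001], [0.7, 0.715, 0.001], [-0.0, 0.001, -1.0]]
contact_force: [4.5, 3.7, -3.8]
opening: 0.0528
finger_force: 63.5
```

```bash
python3 s.py
```

```text
3.85 q [-0.514  0.862  0.014  1.844 -0.026  0.434  0.315] p [0.4686 0.2234 0.0803] yawY 0.796 z [ 1.1e-03  6.0e-04 -1.0e+00]
f [ 4.53  3.71 -3.85] m [ 0.686 -0.883 -0.031] open 0.0528 ff 63.5
pump tool mm [ 0.2 -0.7  1.3]
tray tool mm [-386.1 -252.4   64.1]
```

>>> {"op": "step_arm", "data": {
  "motion": "0 0.5 -0.5 0 0 0 0.4;0 0 -0.5 0 0 0 0.4;0 0 0 0 0 0 0.4"
}}

```text
time_s: 4.15
position: [0.4686, 0.2235, 0.0811]
tool_rot: [[-0.715, 0.7, 0.0], [0.7, 0.715, 0.0], [-0.0, 0.0, -1.0]]
contact_force: [3.9, 2.3, -5.1]
opening: 0.0532
finger_force: 63.5
```

```bash
python3 s.py
```

```text
4.15 q [-0.514  0.861  0.014  1.843 -0.026  0.438  0.314] p [0.4686 0.2235 0.0811] yawY 0.796 z [ 2.e-04  1.e-04 -1.e+00]
f [ 3.87  2.32 -5.13] m [ 0.562 -0.617 -0.037] open 0.0532 ff 63.5
pump tool mm [ 0.1 -0.8  2.1]
tray tool mm [-386.2 -252.4   65.1]
```

>>> {"op": "step_arm", "data": {
  "motion": "0 1 0 0 0 0 0.4;0 0 0 0 0 0 0.4;0 0 0 0 0 0 0.4"
}}

```text
time_s: 4.45
position: [0.4689, 0.2239, 0.081]
tool_rot: [[-0.715, 0.7, -0.001], [0.7, 0.715, -0.001], [0.0, -0.001, -1.0]]
contact_force: [-0.2, 0.7, -1.7]
opening: 0.0531
finger_force: 63.7
```

```bash
python3 s.py
```

```text
4.45 q [-0.515  0.862  0.015  1.84  -0.026  0.441  0.314] p [0.4689 0.2239 0.081 ] yawY 0.796 z [-6.e-04 -5.e-04 -1.e+00]
f [-0.15  0.7  -1.69] m [ 0.009 -0.039  0.022] open 0.0531 ff 63.7
pump tool mm [ 0.1 -1.3  2. ]
tray tool mm [-386.2 -252.8   65.2]
```

>>> {"op": "step_arm", "data": {
  "motion": "0 0.5 -0.5 0 0 0 0.4;0 0.5 -0.5 0 0 0 0.4;0 0 -0.5 0 0 0 0.4;0 0 -0.5 0 0 0 0.4;0 0 0 0 0 0 0.4"
}}

```text
time_s: 4.95
position: [0.4699, 0.2249, 0.0831]
tool_rot: [[-0.715, 0.7, 0.0], [0.7, 0.715, -0.0], [-0.0, -0.0, -1.0]]
contact_force: [0.4, -0.1, -4.1]
opening: 0.0528
finger_force: 63.6
```

```bash
python3 s.py
```

```text
4.95 q [-0.516  0.859  0.015  1.835 -0.026  0.448  0.314] p [0.4699 0.2249 0.0831] yawY 0.796 z [ 0. -0. -1.]
f [ 0.42 -0.06 -4.06] m [ 0.075 -0.195  0.021] open 0.0528 ff 63.6
pump tool mm [ 0.1 -2.7  4.1]
tray tool mm [-386.2 -254.3   67.1]
```

>>> {"op": "step_arm", "data": {
  "motion": "0 0 -1 0 0 0 0.4;0 0 0 0 0 -0.05 0.4;0 0 0 0 0 -0.05 0.4;0 0 0 0 0 0 0.4"
}}

```text
time_s: 5.35
position: [0.4698, 0.2248, 0.084]
tool_rot: [[-0.781, 0.624, -0.0], [0.624, 0.781, -0.0], [0.0, -0.0, -1.0]]
contact_force: [0.0, 1.0, -6.2]
opening: 0.0527
finger_force: 63.8
```

>>> {"op": "step_arm", "data": {
  "motion": "0 0 0 0 0 -0.05 0.4;0 0 0 0 0 -0.05 0.4;0 0 0 0 0 0 0.4"
}}

```text
time_s: 5.65
position: [0.4698, 0.2247, 0.084]
tool_rot: [[-0.839, 0.544, -0.0], [0.544, 0.839, -0.0], [0.0, -0.0, -1.0]]
contact_force: [-0.6, -0.2, -5.2]
opening: 0.0527
finger_force: 63.8
```

>>> {"op": "step_arm", "data": {
  "motion": "0 0 0 0 0 -0.05 0.4;0 0 0 0 0 -0.05 0.4;0 0 0 0 0 0 0.4"
}}

```text
time_s: 5.95
position: [0.4698, 0.2248, 0.0841]
tool_rot: [[-0.889, 0.458, -0.0], [0.458, 0.889, -0.0], [0.0, -0.0, -1.0]]
contact_force: [0.6, -0.2, -5.3]
opening: 0.0528
finger_force: 63.8
```

>>> {"op": "step_arm", "data": {
  "motion": "0 0 0 0 0 -0.05 0.4;0 0 0 0 0 -0.03 0.4;0 0 0 0 0 0 0.4"
}}

```text
time_s: 6.25
position: [0.4698, 0.2248, 0.0841]
tool_rot: [[-0.923, 0.386, -0.0], [0.386, 0.923, -0.0], [0.0, -0.0, -1.0]]
contact_force: [-1.0, 0.2, -6.7]
opening: 0.0528
finger_force: 63.8
```

>>> {"op": "step_arm", "data": {
  "motion": "0 0 0 0 0 -0.05 0.4;0 0 0 0 0 -0.05 0.4;0 0 0 0 0 0 0.4"
}}

```text
time_s: 6.55
position: [0.4699, 0.2248, 0.0841]
tool_rot: [[-0.957, 0.292, -0.0], [0.292, 0.957, -0.0], [0.0, -0.0, -1.0]]
contact_force: [0.1, 0.6, -6.1]
opening: 0.053
finger_force: 63.8
```

>>> {"op": "step_arm", "data": {
  "motion": "0 0 0 0 0 -0.05 0.4;0 0 0 0 0 -0.05 0.4;0 0 0 0 0 0 0.4"
}}

```text
time_s: 6.85
position: [0.4699, 0.2248, 0.0841]
tool_rot: [[-0.981, 0.195, -0.0], [0.195, 0.981, -0.0], [0.0, -0.0, -1.0]]
contact_force: [0.2, 0.0, -5.9]
opening: 0.0528
finger_force: 63.8
```

>>> {"op": "step_arm", "data": {
  "motion": "0 0 0 0 0 -0.05 0.4;0 0 0 0 0 -0.05 0.4;0 0 0 0 0 0 0.4"
}}

```text
time_s: 7.15
position: [0.4699, 0.2248, 0.0841]
tool_rot: [[-0.995, 0.097, -0.0], [0.097, 0.995, -0.0], [0.0, -0.0, -1.0]]
contact_force: [0.4, -0.1, -6.3]
opening: 0.0527
finger_force: 63.8
```

>>> {"op": "step_arm", "data": {
  "motion": "0 0 0 0 0 -0.05 0.4;0 0 0 0 0 -0.05 0.4;0 0 0 0 0 0 0.4"
}}

```text
time_s: 7.45
position: [0.4699, 0.2248, 0.0841]
tool_rot: [[-1.0, -0.003, -0.0], [-0.003, 1.0, -0.0], [0.0, -0.0, -1.0]]
contact_force: [0.4, 0.0, -6.1]
opening: 0.0527
finger_force: 63.9
```

>>> {"op": "step_arm", "data": {
  "motion": "0 0 0 0 0 -0.05 0.4;0 0 0 0 0 -0.05 0.4;0 0 0 0 0 0 0.4"
}}

```text
time_s: 7.75
position: [0.4698, 0.2248, 0.084]
tool_rot: [[-0.995, -0.102, -0.0], [-0.102, 0.995, -0.0], [0.0, -0.0, -1.0]]
contact_force: [-0.2, 0.7, -5.1]
opening: 0.053
finger_force: 63.8
```

>>> {"op": "step_arm", "data": {
  "motion": "0 0 0 0 0 -0.05 0.4;0 0 0 0 0 -0.05 0.4;0 0 0 0 0 0 0.4"
}}

```text
time_s: 8.05
position: [0.4698, 0.2248, 0.0841]
tool_rot: [[-0.98, -0.201, -0.0], [-0.201, 0.98, -0.0], [0.0, -0.0, -1.0]]
contact_force: [-0.5, 0.6, -5.4]
opening: 0.0529
finger_force: 63.9
```

>>> {"op": "step_arm", "data": {
  "motion": "0 0 0 0 0 -0.05 0.4;0 0 0 0 0 -0.05 0.4;0 0 0 0 0 0 0.4"
}}

```text
time_s: 8.35
position: [0.4699, 0.2248, 0.0841]
tool_rot: [[-0.955, -0.298, -0.0], [-0.298, 0.955, -0.0], [0.0, 0.0, -1.0]]
contact_force: [-0.9, -0.3, -5.7]
opening: 0.0526
finger_force: 63.9
```

>>> {"op": "step_arm", "data": {
  "motion": "0 0 0 0 0 -0.05 0.4;0 0 0 0 0 -0.05 0.4;0 0 0 0 0 0 0.4"
}}

```text
time_s: 8.65
position: [0.4698, 0.2248, 0.084]
tool_rot: [[-0.92, -0.392, -0.0], [-0.392, 0.92, -0.0], [0.0, 0.0, -1.0]]
contact_force: [-0.0, 0.0, -5.2]
opening: 0.0527
finger_force: 63.9
```

>>> {"op": "step_arm", "data": {
  "motion": "0 0 0 0 0 -0.05 0.4;0 0 0 0 0 -0.05 0.4;0 0 0 0 0 0 0.4"
}}

```text
time_s: 8.95
position: [0.4697, 0.2247, 0.084]
tool_rot: [[-0.876, -0.481, -0.001], [-0.481, 0.876, -0.0], [0.001, -0.0, -1.0]]
contact_force: [-2.3, 0.0, -5.4]
opening: 0.0529
finger_force: 63.9
```

```bash
python3 s.py
```

```text
8.95 q [-0.346  0.867 -0.3    1.829  0.473  0.517  1.111] p [0.4697 0.2247 0.084 ] yawY 2.073 z [-5.e-04 -3.e-04 -1.e+00]
f [-2.27  0.01 -5.38] m [-0.056  0.387 -0.032] open 0.0529 ff 63.9
pump tool mm [ 2.3 -0.7  5. ]
tray tool mm [ 131.3 -443.2   68.1]
```

>>> {"op": "step_arm", "data": {
  "motion": "0 0 0 0 0 0 0.4;0 0 0 0 0 0 0.4"
}}

```text
time_s: 9.15
position: [0.4698, 0.2247, 0.0841]
tool_rot: [[-0.876, -0.482, -0.0], [-0.482, 0.876, -0.0], [0.0, -0.0, -1.0]]
contact_force: [-2.1, -0.5, -4.9]
opening: 0.0531
finger_force: 63.9
```

```bash
python3 s.py
```

```text
9.15 q [-0.347  0.867 -0.3    1.829  0.473  0.517  1.111] p [0.4698 0.2247 0.0841] yawY 2.073 z [-2.e-04 -4.e-04 -1.e+00]
f [-2.08 -0.48 -4.87] m [-0.162  0.437 -0.043] open 0.0531 ff 63.9
pump tool mm [ 2.4 -0.7  5.1]
tray tool mm [ 131.6 -443.2   68.2]
```

>>> {"op": "step_arm", "data": {
  "motion": "0.9 0.5 0 0 0 0 0.4;0 0 0 0 0 0 0.4;0 0 0 0 0 0 0.4"
}}

```text
time_s: 9.45
position: [0.469, 0.2248, 0.0841]
tool_rot: [[-0.875, -0.484, 0.0], [-0.484, 0.875, -0.0], [-0.0, -0.0, -1.0]]
contact_force: [1.1, -1.9, -6.0]
opening: 0.0525
finger_force: 63.9
```

```bash
python3 s.py
```

```text
9.45 q [-0.348  0.866 -0.299  1.832  0.474  0.514  1.11 ] p [0.469  0.2248 0.0841] yawY 2.075 z [ 3.e-04 -1.e-04 -1.e+00]
f [ 1.08 -1.85 -6.  ] m [-0.246 -0.218 -0.053] open 0.0525 ff 63.9
pump tool mm [ 1.8 -1.1  5.1]
tray tool mm [ 131.8 -443.3   68.2]
```

>>> {"op": "step_arm", "data": {
  "motion": "0.2 -0.4 0 0 0 0 0.4;0 0 0 0 0 -0.04 0.4;0 0 0 0 0 -0.04 0.4;0 0 0 0 0 0 0.4"
}}

```text
time_s: 9.85
position: [0.469, 0.2246, 0.0841]
tool_rot: [[-0.832, -0.554, 0.0], [-0.554, 0.832, 0.0], [-0.0, 0.0, -1.0]]
contact_force: [1.2, 1.4, -5.4]
opening: 0.0526
finger_force: 63.9
```

```bash
python3 s.py
```

```text
9.85 q [-0.335  0.868 -0.321  1.832  0.504  0.522  1.166] p [0.469  0.2246 0.0841] yawY 2.159 z [ 2.e-04  4.e-04 -1.e+00]
f [ 1.2   1.36 -5.43] m [ 0.266 -0.181 -0.025] open 0.0526 ff 63.9
pump tool mm [ 1.7 -0.7  5.1]
tray tool mm [ 168.  -430.7   68. ]
```

>>> {"op": "step_arm", "data": {
  "motion": "0 0 0 0 0 -0.04 0.4;0 0 0 0 0 -0.04 0.4;0 0 0 0 0 0 0.4"
}}

```text
time_s: 10.15
position: [0.4694, 0.2244, 0.0842]
tool_rot: [[-0.786, -0.619, 0.001], [-0.619, 0.786, 0.0], [-0.001, -0.0, -1.0]]
contact_force: [3.5, 1.1, -2.8]
opening: 0.0526
finger_force: 64.1
```

```bash
python3 s.py
```

```text
10.15 q [-0.324  0.87  -0.342  1.832  0.532  0.531  1.219] p [0.4694 0.2244 0.0842] yawY 2.238 z [ 8.e-04  4.e-04 -1.e+00]
f [ 3.48  1.13 -2.84] m [ 0.188 -1.025 -0.067] open 0.0526 ff 64.1
pump tool mm [ 2.  -0.3  5.2]
tray tool mm [ 201.9 -415.6   68.1]
```

>>> {"op": "step_arm", "data": {
  "motion": "-0.6 -0.5 0 0 0 0 0.4;0 0 0 0 0 -0.03 0.4;0 0 0 0 0 0 0.4;0 0 0 0 0 0 0.4"
}}

```text
time_s: 10.55
position: [0.4698, 0.2244, 0.0841]
tool_rot: [[-0.768, -0.64, 0.0], [-0.64, 0.768, 0.0], [-0.0, -0.0, -1.0]]
contact_force: [4.5, -0.6, -1.3]
opening: 0.0526
finger_force: 64.2
```

```bash
python3 s.py
```

```text
10.55 q [-0.319  0.872 -0.35   1.829  0.54   0.536  1.24 ] p [0.4698 0.2244 0.0841] yawY 2.266 z [ 2.e-04  1.e-04 -1.e+00]
f [ 4.52 -0.59 -1.35] m [ 0.143 -1.028 -0.008] open 0.0526 ff 64.2
pump tool mm [2.3 0.1 5.1]
tray tool mm [ 213.7 -409.6   68.1]
```

>>> {"op": "step_arm", "data": {
  "motion": "-0.5 -0.4 0 0 0 0 0.4;-0.5 -0.4 0 0 0 0 0.4;0 0 0 0 0 0 0.4"
}}

```text
time_s: 10.85
position: [0.4706, 0.2242, 0.084]
tool_rot: [[-0.768, -0.641, -0.001], [-0.641, 0.768, -0.001], [0.001, 0.0, -1.0]]
contact_force: [-0.6, 1.0, -1.5]
opening: 0.053
finger_force: 64.3
```

```bash
python3 s.py
```

```text
10.85 q [-0.318  0.873 -0.352  1.826  0.539  0.54   1.242] p [0.4706 0.2242 0.084 ] yawY 2.266 z [-8.e-04 -6.e-04 -1.e+00]
f [-0.63  1.04 -1.47] m [-0.041 -0.01  -0.046] open 0.053 ff 64.3
pump tool mm [2.8 0.7 5. ]
tray tool mm [ 214.2 -408.9   68.1]
```

Free hanging now: only the weight (about 1.5 N) is left. I lift a little and check.

>>> {"op": "step_arm", "data": {
  "motion": "-0.3 -0.2 -1 0 0 0 0.4;0 0 -1 0 0 0 0.4;0 0 -1 0 0 0 0.4;0 0 0 0 0 0 0.4"
}}

```text
time_s: 11.25
position: [0.4713, 0.2244, 0.0872]
tool_rot: [[-0.768, -0.641, 0.0], [-0.641, 0.768, -0.0], [-0.0, -0.0, -1.0]]
contact_force: [-0.3, -0.8, -2.1]
opening: 0.0527
finger_force: 64.3
```

```bash
python3 s.py
```

```text
11.25 q [-0.315  0.868 -0.356  1.822  0.536  0.548  1.246] p [0.4713 0.2244 0.0872] yawY 2.266 z [ 1.e-04 -1.e-04 -1.e+00]
f [-0.25 -0.81 -2.11] m [-0.005 -0.033  0.083] open 0.0527 ff 64.3
pump tool mm [3.5 1.  8.2]
tray tool mm [ 214.9 -408.6   71.3]
```

Passing freely through the slots, so I draw on gently.

>>> {"op": "step_arm", "data": {
  "motion": "0 0 -1 0 0 0 0.4;0 0 -1 0 0 0 0.4;0 0 -1 0 0 0 0.4;0 0 -1 0 0 0 0.4;0 0 0 0 0 0 0.4"
}}

```text
time_s: 11.75
position: [0.4714, 0.2244, 0.0912]
tool_rot: [[-0.768, -0.64, 0.0], [-0.64, 0.768, -0.0], [-0.0, -0.0, -1.0]]
contact_force: [-0.4, -0.7, -2.1]
opening: 0.0529
finger_force: 64.3
```

>>> {"op": "step_arm", "data": {
  "motion": "0 0 -1 0 0 0 0.4;0 0 -1 0 0 0 0.4;0 0 -1 0 0 0 0.4;0 0 -1 0 0 0 0.4;0 0 0 0 0 0 0.4"
}}

```text
time_s: 12.25
position: [0.4714, 0.2245, 0.0952]
tool_rot: [[-0.768, -0.64, 0.0], [-0.64, 0.768, 0.0], [-0.0, -0.0, -1.0]]
contact_force: [-0.2, 0.0, -1.7]
opening: 0.0529
finger_force: 64.3
```

>>> {"op": "step_arm", "data": {
  "motion": "0 0 -1 0 0 0 0.4;0 0 -1 0 0 0 0.4;0 0 -1.5 0 0 0 0.4;0 0 -2 0 0 0 0.4;0 0 -2 0 0 0 0.4;0 0 -2 0 0 0 0.4;0 0 -2 0 0 0 0.4;0 0 -1 0 0 0 0.4;0 0 0 0 0 0 0.4"
}}

```text
time_s: 13.15
position: [0.4713, 0.2245, 0.1077]
tool_rot: [[-0.768, -0.641, 0.0], [-0.641, 0.768, -0.0], [-0.0, -0.0, -1.0]]
contact_force: [-0.6, 0.3, -1.5]
opening: 0.053
finger_force: 64.3
```

>>> {"op": "step_arm", "data": {
  "motion": "0 0 -1 0 0 0 0.4;0 0 -2 0 0 0 0.4;0 0 -2 0 0 0 0.4;0 0 -2 0 0 0 0.4;0 0 -2 0 0 0 0.4;0 0 -2 0 0 0 0.4;0 0 -2 0 0 0 0.4;0 0 -1 0 0 0 0.4;0 0 0 0 0 0 0.4"
}}

```text
time_s: 14.05
position: [0.4713, 0.2245, 0.1217]
tool_rot: [[-0.768, -0.641, 0.0], [-0.641, 0.768, -0.0], [-0.0, -0.0, -1.0]]
contact_force: [-0.3, -0.6, -2.0]
opening: 0.0532
finger_force: 64.3
```

>>> {"op": "step_arm", "data": {
  "motion": "0 0 -2 0 0 0 0.4;0 0 -4 0 0 0 0.4;0 0 -5 0 0 0 0.4;0 0 -7 0 0 0 0.4;0 0 -9 0 0 0 0.4;0 0 -10 0 0 0 0.4;0 0 -12 0 0 0 0.4;0 0 -10 0 0 0 0.4;0 0 -6 0 0 0 0.4;0 0 -3 0 0 0 0.4"
}}

```text
time_s: 15.05
position: [0.4714, 0.2245, 0.1902]
tool_rot: [[-0.768, -0.64, 0.001], [-0.64, 0.768, 0.0], [-0.0, -0.0, -1.0]]
contact_force: [0.0, -0.4, -2.5]
opening: 0.053
finger_force: 64.3
```

```bash
python3 s.py
```

```text
15.05 q [-0.253  0.713 -0.467  1.726  0.422  0.803  1.347] p [0.4714 0.2245 0.1902] yawY 2.266 z [ 5.e-04  1.e-04 -1.e+00]
f [ 0.03 -0.45 -2.5 ] m [-0.004 -0.014 -0.019] open 0.053 ff 64.3
pump tool mm [  3.6   1.1 111.2]
tray tool mm [ 215.1 -408.5  174.2]
```

>>> {"op": "step_arm", "data": {
  "motion": "3 -6 0 0 0 0 0.4;7 -13 0 0 0 0 0.4;12 -23 0 0 0 0 0.4;13 -25 0 0 0 0 0.4;13 -25 0 0 0 0 0.4;13 -25 0 0 0 0 0.4;13 -25 0 0 0 0 0.4;13 -25 0 0 0 0 0.4;13 -25 0 0 0 0 0.4;13 -25 0 0 0 0 0.4"
}}

```text
time_s: 16.05
position: [0.5233, -0.0172, 0.1892]
tool_rot: [[-0.769, -0.64, -0.001], [-0.64, 0.769, -0.001], [0.001, 0.0, -1.0]]
contact_force: [0.6, 0.0, -1.6]
opening: 0.0528
finger_force: 64.3
```

>>> {"op": "step_arm", "data": {
  "motion": "13 -25 0 0 0 0 0.4;13 -25 0 0 0 0 0.4;13 -25 0 0 0 0 0.4;13 -25 0 0 0 0 0.4;13 -25 0 0 0 0 0.4;13 -25 0 0 0 0 0.4;13 -25 0 0 0 0 0.4;7 -13 0 0 0 0 0.4;3 -5 0 0 0 0 0.4;0 0 0 0 0 0 0.4"
}}

```text
time_s: 17.05
position: [0.5689, -0.2284, 0.1891]
tool_rot: [[-0.769, -0.64, -0.001], [-0.64, 0.769, 0.0], [0.001, 0.001, -1.0]]
contact_force: [-0.2, 0.1, -1.2]
opening: 0.0532
finger_force: 64.3
```

```bash
python3 s.py
```

```text
17.05 q [ 0.58   0.857 -0.553  1.381  0.479  1.039  2.203] p [ 0.5689 -0.2284  0.1891] yawY 2.265 z [-8.e-04  0.e+00 -1.e+00]
f [-0.22  0.06 -1.21] m [ 0.121  0.01  -0.003] open 0.0532 ff 64.3
pump tool mm [-211.2  411.4  110.2]
tray tool mm [ -0.3   1.5 173.1]
```

>>> {"op": "step_arm", "data": {
  "motion": "0 0 8 0 0 0.05 0.4;0 0 16 0 0 0.1 0.4;0 0 20 0 0 0.1 0.4;0 0 22 0 0 0.1 0.4;0 0 22 0 0 0.1 0.4;0 0 22 0 0 0.1 0.4;0 0 18 0 0 0.1 0.4;0 0 14 0 0 0.05 0.4;0 0 8 0 0 0 0.4;0 0 0 0 0 0 0.4"
}}

```text
time_s: 18.05
position: [0.5692, -0.2267, 0.039]
tool_rot: [[-1.0, 0.002, -0.001], [0.002, 1.0, 0.001], [0.001, 0.001, -1.0]]
contact_force: [0.3, -0.6, -1.4]
opening: 0.0531
finger_force: 64.2
```

```bash
python3 s.py; python3 - <<'E'
from h import *
p,d=r.camera("scene"); cv2.imwrite("pics/scene2.png",cv2.resize(p[190:370,110:350,::-1],None,fx=3.2,fy=3.2,interpolation=cv2.INTER_CUBIC))
E
```

```text
18.05 q [ 0.462  1.032 -0.287  1.497  0.4    0.672  1.56 ] p [ 0.5692 -0.2267  0.039 ] yawY 1.568 z [-1.2e-03  6.0e-04 -1.0e+00]
f [ 0.28 -0.6  -1.42] m [-0.038 -0.038  0.058] open 0.0531 ff 64.2
pump tool mm [102.2 449.5 -39.6]
tray tool mm [ 1.1 -0.3 23. ]
```

View pics/scene2.png

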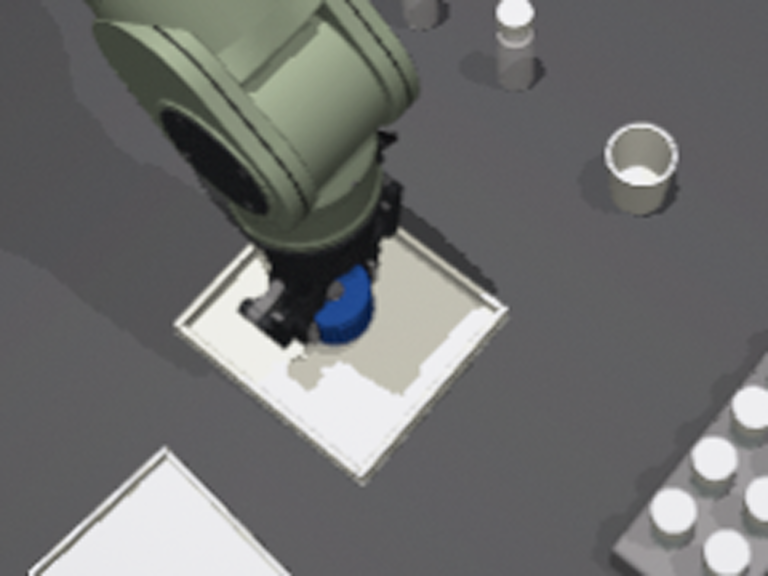

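The sleeve (crop row 305, col 345) hangs just above the middle of the larger tray. The vial and beaker in view are upright. Lowering until it touches.

>>> {"op": "step_arm", "data": {
  "motion": "0 0 6 0 0 0 0.4;0 0 6 0 0 0 0.4;0 0 5 0 0 0 0.4;0 0 3 0 0 0 0.4;0 0 0 0 0 0 0.4"
}}

```text
time_s: 18.6
position: [0.5694, -0.2274, 0.0192]
tool_rot: [[-1.0, 0.005, -0.001], [0.005, 1.0, 0.0], [0.001, 0.0, -1.0]]
contact_force: [-0.3, 0.2, -1.9]
opening: 0.053
finger_force: 64.3
```

>>> {"op": "step_arm", "data": {
  "motion": "0 0 1 0 0 0 0.4;0 0 1 0 0 0 0.4;0 0 1 0 0 0 0.4;0 0 0 0 0 0 0.4"
}}

```text
time_s: 19.0
position: [0.5695, -0.2275, 0.0165]
tool_rot: [[-1.0, 0.005, -0.0], [0.005, 1.0, -0.0], [0.0, -0.0, -1.0]]
contact_force: [0.2, 0.8, -2.0]
opening: 0.053
finger_force: 64.3
```

>>> {"op": "step_arm", "data": {
  "motion": "0 0 0.7 0 0 0 0.4;0 0 0.7 0 0 0 0.4;0 0 0.6 0 0 0 0.4;0 0 0 0 0 0 0.4"
}}

```text
time_s: 19.4
position: [0.5696, -0.2275, 0.0147]
tool_rot: [[-1.0, 0.005, 0.0], [0.005, 1.0, -0.0], [-0.0, -0.0, -1.0]]
contact_force: [-0.8, -0.5, -0.6]
opening: 0.053
finger_force: 64.4
```

Contact is beginning, so I lower a touch more.

>>> {"op": "step_arm", "data": {
  "motion": "0 0 0.5 0 0 0 0.4;0 0 0 0 0 0 0.4"
}}

```text
time_s: 19.6
position: [0.5696, -0.2275, 0.0146]
tool_rot: [[-1.0, 0.005, 0.0], [0.005, 1.0, -0.0], [-0.0, -0.0, -1.0]]
contact_force: [-3.7, -0.2, 8.3]
opening: 0.0536
finger_force: 65.2
```

>>> {"op": "step_arm", "data": {
  "motion": "0 0 0 0 0 0 0.65;0 0 0 0 0 0 0.7;0 0 0 0 0 0 0.8;0 0 0 0 0 0 1;0 0 0 0 0 0 1;0 0 0 0 0 0 1;0 0 0 0 0 0 1"
}}

```text
time_s: 20.3
position: [0.5696, -0.2275, 0.0141]
tool_rot: [[-1.0, 0.005, -0.0], [0.005, 1.0, -0.0], [0.0, -0.0, -1.0]]
contact_force: [0.8, 0.6, -0.4]
opening: 0.085
finger_force: 0.0
```

>>> {"op": "step_arm", "data": {
  "motion": "0 0 -5 0 0 0 1;0 0 -10 0 0 0 1;0 0 -15 0 0 0 1;0 0 -20 0 0 0 1;0 0 -20 0 0 0 1;0 0 -20 0 0 0 1;0 0 -20 0 0 0 1;0 0 -20 0 0 0 1;0 0 -15 0 0 0 1;0 0 0 0 0 0 1"
}}

```text
time_s: 21.3
position: [0.5704, -0.2277, 0.1622]
tool_rot: [[-1.0, 0.005, 0.004], [0.005, 1.0, -0.001], [-0.004, -0.001, -1.0]]
contact_force: [-0.2, -0.2, 0.4]
opening: 0.0853
finger_force: 0.0
```

```bash
python3 s.py; python3 - <<'E'
from h import *
p,d=r.camera("scene"); cv2.imwrite("pics/scene3.png",cv2.resize(p[140:370,110:350,::-1],None,fx=2.6,fy=2.6,interpolation=cv2.INTER_CUBIC))
W=cloud("scene",d); h=cv2.cvtColor(p,cv2.COLOR_RGB2HSV); m=(h[...,0]>100)&(h[...,0]<130)&(h[...,1]>150); m[:,350:]=0;m[:200]=0
P=W[m];P=P[~np.isnan(P[:,0])];print(len(P),np.percentile(P,[2,50,98],axis=0).round(3))
E
```

```text
21.3 q [ 0.489  0.861 -0.348  1.417  0.332  0.917  1.618] p [ 0.5704 -0.2277  0.1622] yawY 1.566 z [ 0.0036 -0.0013 -1.    ]
f [-0.2  -0.22  0.42] m [-0.001 -0.049  0.027] open 0.0853 ff 0.0
pump tool mm [104.9 450.3  82.3]
tray tool mm [  2.9   0.9 146.2]
443 [[ 0.548 -0.256  0.018]
 [ 0.576 -0.234  0.044]
 [ 0.597 -0.208  0.049]]
```

View pics/scene3.png

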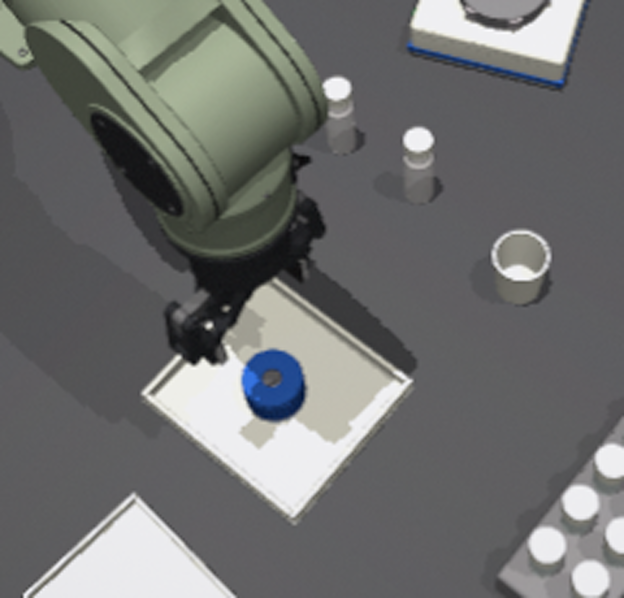

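The sleeve stands upright near the middle of the larger tray (crop row 385, col 273). The gripper is clear, and the vials and beaker are untouched. Handing in.

```bash
python3 -c "
from station import r
print(r.hand_in())"
```

```text
the job is handed in; nothing more can be done
None
```

I turned the sleeve free after about 1.45 rad, drew it up off the spindle, stood it upright near the middle of the larger tray with the vials and beaker untouched, and handed the job in at about 21 s; the hand-in returned no verdict.

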